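# Clear the sanding jig, load the board and clamp it

### The job

The sanding jig is blocked by a short notched offcut: take it out and leave it in the scrap tray. Then lay the long board flat in the jig, pushed snugly up against both the back fence and the end stop, and finally swing the clamp arm down so that its rubber pad rests on the board. Leave the sander, the mug and the glue bottle where they are.

Things in the scene. Friction and masses are not known exactly. Their poses are not given: they have to be found in the camera images.
- jig: Fixed plywood jig, base 260 (x) x 220 (y) x 18 mm; origin: centre of underside; bed at z = 18. Dark strips, tops at z = 32: back fence along y (-110 to 90) on the side away from the robot, working face (to -x) at x = 20; end stop along x (-50 to 25), working face (to -y) at y = 90. A board seated on both lies along y, centred at x = -2, y = 5.
- clamp (a joint): Clamp arm angle (rad) about a hinge along the jig's y. 0: arm level, pointing to the jig's -x, pad resting on a seated board; grows as the arm lifts, about 1.6 is upright, stop at 1.95; it starts raised. Without a board it sinks to -0.15. A stiff hinge: the arm stays where left when steep, sinks by itself below about 0.9.
- clamp_hinge (a point): The clamp hinge axis, fixed in the jig at x = 95, y = 0, z = 85 mm; its axes are those of the jig. A steel bracket 60 mm wide (y) carries it behind the fence, up to z = 98 mm in the jig.
- clamp_grip (a point): Centre of the black round handle at the clamp arm's end: a cylinder 26 mm in diameter, 34 mm long along the hinge (y), 145 mm from the hinge. The arm is a steel bar 20 mm wide (y), 14 mm thick; its rubber pad, 26 mm in diameter, is 97 mm from the hinge, its face 29 mm under the arm's centre line. Axes turn with the arm, which points along -x.
- board: The long plain planed board, light wood, 170 (x) x 44 (y) x 38 (z) mm, lying flat on the bench; origin at the centre of its underside, x along its length.
- offcut: Short notched offcut of light wood lying in the jig's bed, 90 (x) x 42 (y) mm; origin at the centre of its underside, x along its length. It is 38 mm high from x = -45 to 17 mm and only 20 mm high (the notch) from x = 17 to 45 mm.
- tray: Scrap tray: open plywood box on the bench, outside 200 (x) x 170 (y) x 45 mm, walls and floor 6 mm; origin at the centre of its underside.
- sander: Yellow orbital sander standing on its pad, 122 mm in diameter (90 mm out from its axis at the stub), 128 mm high; origin under its centre. Bystander.
- mug: White mug, 80 mm in diameter, 90 mm high, handle towards its +y; origin under its centre. Bystander.
- glue: White glue bottle, 60 mm in diameter, 160 mm high; origin under its centre. Bystander.
Mind the look-alikes: they are no part of the job. What is shaped like the offcut but red or yellow is not meant. What is shaped like the board but grey is not meant.

How it is judged (in metres and radians):
On the way, in this order (a step that is already met when the one before it is completed fails the run):
1. the offcut lies in the scrap tray, let go (x of offcut in the frame of tray between -0.085 and 0.085 m and y of offcut in the frame of tray between -0.07 and 0.07 m and z of offcut in the frame of tray below 0.03 m and linear speed of offcut below 0.03 m/s and contact force between offcut and the fingers below 0.1 N), for 0.2 s.
2. the board lies flat in the jig against the back fence and the end stop, let go (x of board in the frame of jig between -0.007 and 0.003 m and y of board in the frame of jig between 0 and 0.01 m and z of board in the frame of jig between 0.014 and 0.022 m and angle between the x axis of board and the y axis of jig, either way round below 0.05 rad and angle between board's own z axis and vertical below 0.06 rad and linear speed of board below 0.02 m/s and contact force between board and the fingers below 0.1 N), for 0.2 s.
At the end, for the whole second after the job is handed in: The offcut lies at rest in the scrap tray; the board lies flat and at rest on the jig's bed, within 5 mm of contact with both the back fence and the end stop and parallel to the fence within 0.05 rad; the clamp arm is down and still with its pad on the board (joint within 0.04 rad of 0) (all of step 1 and all of step 2 and value of joint clamp between -0.04 and 0.04 rad and velocity of joint clamp between -0.05 and 0.05 rad/s); the robot touches nothing.
It fails at once if the sander is shoved (over 40 mm) or tipped over (distance of sander from where it was at the start of the episode above 0.04 m or angle between sander's own z axis and vertical above 0.4 rad).
It fails at once if the mug is shoved (over 40 mm) or tipped over (distance of mug from where it was at the start of the episode above 0.04 m or angle between mug's own z axis and vertical above 0.4 rad).
It fails at once if the glue bottle is shoved (over 40 mm) or tipped over (distance of glue from where it was at the start of the episode above 0.04 m or angle between glue's own z axis and vertical above 0.4 rad).
It also fails if it takes over 72 s, if anything falls off the work surface, if the arm or the gripper's body presses on something with over 40 N, if the wrist force passes 120 N, or if a joint passes its speed limit or range.

### The arm

A 6-joint arm with a two-finger parallel gripper is mounted at the origin on the work surface. World frame = base frame: x ahead of the robot, y to its left, z up, the work surface at z = 0. Lengths are in mm, angles in degrees, forces in N, time in s.
With the tool pointing down it reaches from about 250 to 725 mm from the base axis. Payload 9.7 kg.
Tool frame: the origin (TCP) lies on the centre line of the jaws, within the pads' length; the fingertips stand 22 mm ahead of it and the grasp point (between the pads) lies 3 mm ahead of it; z points along the fingers, y is the line along which they close (so a half turn about z gives the same grasp; the last joint's range is limited). The gripper opens to 85 mm and grips with 20 to 120 N. Pads are 22 mm wide; open, the fingers measure 114 mm over their backs; the gripper's body (76 mm by 85 mm) begins 54 mm behind the grasp point. The pads swing forward as they close: fully open they stand 13 mm farther back than shut.
Start: joints at [-72.995, 4.979, 10.078, 95.1, 0, 90], TCP at [160.851, -525.95, 253.284] pointing down, gripper open.
Joint ranges: [-179.16, 179.16], [-48.56, 103.87], [-65.8, 70.77], [-126.05, 130.52], [-82.76, 87.17], [-180, 180]. Speed limits (degrees/s): [127.2, 127.2, 147.25, 180, 180, 180].

### API

Orientations are given as [roll, pitch, yaw] about the fixed x, y, z axes, in that order (R = Rz(yaw) Ry(pitch) Rx(roll)).
In Python, from workcell import status, camera, robot gives the robot as it stands.
- The arm moves only by the shell command python3 -m pendant 'ROWS' [FORCE]. ROWS is JSON, a list of rows, each a list of 7 numbers: the shift along the tool's x, y, z in mm, then the turn, a rotation vector about the tool's x, y, z in degrees, then the closure, from -1 (fully open) to 1 (shut). A call has 1 to 10 rows; each row is the pose to reach, as a shift and turn from the pose commanded when the call began, along the tool's axes at that moment; what a row does not reach only later rows make up. A row lasts 1/12 s, in which the tool goes at most 41.7 mm and 7.16 degrees, less where a joint would pass 70% of its speed; a pose out of reach is approached as far as the arm can. A call with a gripper value outside its range is refused whole. The fingers move at their own pace and stop on an object; FORCE is the grip in N (left out, the last holds). Time passes only in rows, so rows that repeat a pose let the fingers close. It gives the time, the measured TCP pose, the force, the opening and the grip force at its end, in the units of the state.
- status.sense(): the state, without advancing time (a new reading comes with each control period).
- camera(name): name is "scene" or "top" or "wrist"; returns a dict with "color" (400x640x3 uint8, blue, green, red), "depth" (400x640 float32, mm along the optical axis (not along the pixel's ray), 0 where there is no reading), "fx", "fy", "cx", "cy" (pixels), "k1" (the pictures are not rectified: a ray, as slopes to the right and down, at radius r is drawn at 1 + k1 r^2 times it, then the intrinsics apply), "eye" and "attitude" of the camera in the world. Camera axes: x right, y down, z forward; pixel columns grow to the right and rows downward; lengths in mm; the calibration is good to about 2 mm. A picture is of the moment at which its call begins.
- robot.hand_in(): hands the job in; it is judged then, once.
The state is a dict: "time_s": time; "q": joint angles; "qvel": joint speeds; "effort": joint torques, N m; "eef_pos": TCP position; "ee_rot": TCP orientation; "wrist_force": force on the tool from outside, world axes, zero at the start; "moment": the same for the moment, N m; "gripper_width": opening from 0.0 (shut) to 1.0 (fully open); "grasp_force": force on a finger pad.
Only numpy, scipy, OpenCV 4.12 (cv2) and the standard library are available. Lean on these libraries where they do the work, as an engineer would, in place of code of your own. Each camera call takes 0.05 s, during which the arm holds its last target. There are 200 camera calls.

## Working session

There is one attempt and no reset: what is moved stays moved. The work goes in short steps, Python scripts to look and compute and a shell command to move; the robot and the scene stay as the last step left them, time stands still between calls to the robot, and variables do not carry over. Pictures are saved under pics/ and viewed, at most 10 in all, crops included, and the job is handed in when it is done.

```bash
ls; mkdir -p pics; cat > h.py <<'E'
import numpy as np, cv2
from scipy.spatial.transform import Rotation as R
from workcell import status, camera, robot
def cloud(c):
    h,w=c["depth"].shape
    K=np.array([[c["fx"],0,c["cx"]],[0,c["fy"],c["cy"]],[0,0,1.]])
    u,v=np.meshgrid(np.arange(w),np.arange(h))
    p=cv2.undistortPoints(np.stack([u,v],-1).reshape(-1,1,2).astype(float),K,np.array([c["k1"],0,0,0.])).reshape(h,w,2)
    d=c["depth"][...,None]
    P=np.concatenate([p*d,d],-1)
    A=np.array(c["attitude"],float)
    M=A if A.shape==(3,3) else R.from_euler("xyz",A,degrees=True).as_matrix()
    W=P@M.T+np.array(c["eye"]); W[c["depth"]==0]=np.nan
    return W
E
python3 - <<'E'
from h import *
for n in ("top","scene"):
    c=camera(n); cv2.imwrite(f"pics/{n}0.png",c["color"]); W=cloud(c); np.savez(f"{n}0.npz",W=W,c=c["color"])
    print(n,c["eye"],c["attitude"],c["fx"],c["k1"]); 
    if n=="top":
        for v in range(20,400,60): print([tuple(np.round(W[v,u]).tolist()) for u in range(40,640,140)])
print(status.sense())
E
```

```text
pics
top [ 455.11814567   41.22671861 1542.19279421] [-174.86445131   -0.74822388  -89.11417232] 504.44737584639216 -0.06533760536325812
[(1499.0, 1381.0, -744.0), (1500.0, 699.0, -745.0), (1509.0, 33.0, -745.0), (1268.0, -472.0, -191.0), (1561.0, -1338.0, -750.0)]
[(1144.0, 1254.0, -569.0), (1209.0, 687.0, -759.0), (1214.0, 29.0, -743.0), (1085.0, -504.0, -315.0), (1255.0, -1319.0, -748.0)]
[(883.0, 1249.0, -598.0), (769.0, 466.0, -2.0), (769.0, 30.0, 30.0), (785.0, -409.0, -3.0), (960.0, -1303.0, -746.0)]
[(622.0, 1248.0, -629.0), (581.0, 457.0, -0.0), (587.0, 27.0, 17.0), (595.0, -406.0, 1.0), (675.0, -1293.0, -748.0)]
[(359.0, 1255.0, -671.0), (398.0, 449.0, 3.0), (406.0, 24.0, 15.0), (411.0, -405.0, 2.0), (394.0, -1291.0, -759.0)]
[(95.0, 1249.0, -685.0), (218.0, 444.0, 1.0), (225.0, 21.0, -3.0), (228.0, -406.0, -4.0), (118.0, -1284.0, -757.0)]
[(-171.0, 1246.0, -699.0), (39.0, 439.0, 1.0), (205.0, 27.0, 597.0), (49.0, -405.0, -0.0), (199.0, -514.0, 577.0)]
scene [1125.03179789 -430.07808891 1337.14338508] [-149.6423114     0.53311625   48.58995992] 440.65513608472173 -0.0492099249072158
{'time_s': 0.1, 'q': array([-7.29926104e+01,  5.00989720e+00,  1.00378467e+01,  9.51000995e+01,
        6.33108641e-04,  9.00009356e+01]), 'qvel': array([-0.0010032 ,  0.00391199,  0.01842327, -0.0060472 , -0.04487641,
        0.07006891]), 'effort': array([-2.39100937e-04, -5.21561801e+01,  4.65652192e+01,  1.59686554e-02,
       -3.00680858e-05, -6.99898465e-06]), 'eef_pos': array([ 160.82045662, -525.76753434,  252.62498136]), 'ee_rot': array([-1.79927850e+02, -6.31929928e-04,  1.70064532e+01]), 'wrist_force': array([ 0.27932181, -0.10363575, -0.64191469]), 'moment': array([ 0.03284921,  0.01962781, -0.03537529]), 'grasp_force': 0.0, 'gripper_width': 0.9978750602308581}
```

View pics/top0.png

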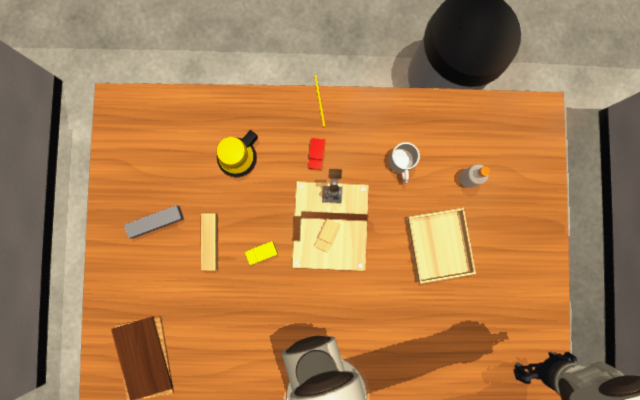

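View pics/scene0.png

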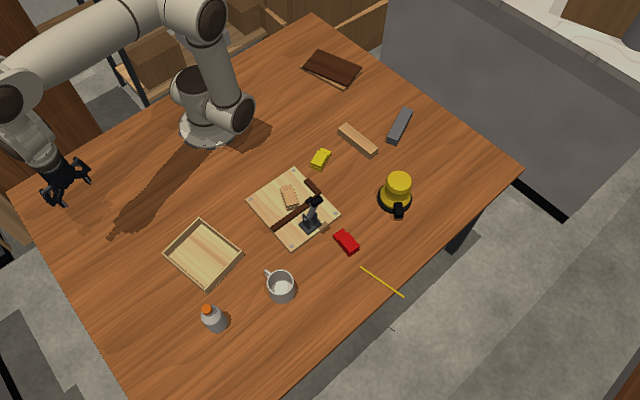

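The top picture shows these candidates:
- **Offcut shape:** light at (327,235) in the jig, red at (316,154), yellow at (261,253). The light one is meant, because it is light wood lying in the jig's bed.
- **Board shape:** light at (208,241), grey at (153,221). The light one is meant.
- **Other things:** tray at (441,245), clamp at (333,190), and the dark planks at the bottom left have nothing to do with the job.

I'll confirm this in one crop and measure at the same time.

```bash
python3 - <<'E'
from h import *
f=np.load("top0.npz"); W,c=f["W"],f["c"]
cv2.imwrite("pics/crop1.png",cv2.resize(c[130:290,110:390],None,fx=2.8,fy=2.8,interpolation=cv2.INTER_CUBIC))
def rect(n,v0,v1,u0,u1,z0,z1):
    S=W[v0:v1,u0:u1].reshape(-1,3); m=(S[:,2]>z0)&(S[:,2]<z1); P=S[m]
    r=cv2.minAreaRect(P[:,:2].astype(np.float32)); print(n,m.sum(),np.round(P.mean(0),1),[np.round(x,1) for x in r], "med z",np.round(np.median(P[:,2]),1))
    return P
rect("board",205,280,190,226,25,50)
rect("off all",215,262,308,350,30,70); rect("off high",220,258,308,350,48,70); rect("off low",220,258,308,350,32,45)
rect("jig",178,275,285,375,10,200)
rect("jigbed",178,275,285,375,10,25)
rect("fence",205,225,290,375,27,38)
rect("tray",200,290,400,480,25,60)
rect("sander",125,182,210,265,20,150)
rect("mug",138,188,385,425,20,120); rect("glue",160,192,450,495,20,200); rect("yellow",238,268,240,280,10,60); rect("clamp",160,205,318,350,60,400)
c2=np.load("scene0.npz")["W"]
S=c2.reshape(-1,3)
def rs(n,x0,x1,y0,y1,z0,z1):
    m=(S[:,0]>x0)&(S[:,0]<x1)&(S[:,1]>y0)&(S[:,1]<y1)&(S[:,2]>z0)&(S[:,2]<z1);P=S[m]; r=cv2.minAreaRect(P[:,:2].astype(np.float32)); print("S",n,m.sum(),np.round(P.mean(0),1),[np.round(x,1) for x in r],P.max(0).round())
rs("board",350,620,290,390,25,60); rs("jig",330,680,-120,160,10,200); rs("tray",300,650,-400,-130,25,60); rs("offhigh",420,520,-20,60,48,64);rs("clamp",540,700,-30,60,70,400)
E
```

```text
board 847 [456.  358.2  37.4] [array([457.3, 358.6]), array([166.6,  45.8]), np.float64(1.9)] med z 37.5
off all 554 [492.6   3.3  46.3] [array([4.872e+02, 2.000e-01]), array([107.5, 122.8]), np.float64(1.0)] med z 50.7
off high 295 [492.3  -0.7  55.4] [array([492.7,  -0.8]), array([41.7, 62. ]), np.float64(66.4)] med z 55.5
off low 126 [451.9  17.3  37.8] [array([451.7,  17.3]), array([41.7, 27.5]), np.float64(66.4)] med z 37.7
jig 6190 [508.3  -5.5  25.4] [array([519.1, -11.6]), array([231.4, 280.5]), np.float64(88.3)] med z 18.9
jigbed 4728 [501.   -8.3  17.7] [array([519.1, -11.6]), array([231.4, 280.5]), np.float64(88.3)] med z 17.6
fence 447 [536.9  -6.4  31.9] [array([537.2,  -4.9]), array([ 35.8, 220.7]), np.float64(4.3)] med z 31.8
tray 697 [ 451.5 -342.9   40.9] [array([ 455.8, -337.1]), array([199. , 173.7]), np.float64(10.5)] med z 42.6
sander 1193 [714.6 273.7  90.5] [array([719.8, 268. ]), array([ 92. , 141.4]), np.float64(33.3)] med z 117.2
mug 444 [ 706.7 -221.9   64. ] [array([ 702.6, -214.5]), array([ 76.6, 106.2]), np.float64(67.2)] med z 69.7
glue 499 [ 658.9 -420
[... 168 characters left out ...]
loat64(22.4)] med z 35.2
clamp 326 [619.2  -8.4 181.8] [array([620.3,  -8.6]), array([43.5, 63.2]), np.float64(88.6)] med z 194.9
S board 512 [461.1 356.4  37. ] [array([457.5, 360.1]), array([175.8,  52.2]), np.float64(1.3)] [545. 385.  47.]
S jig 4215 [520.  -11.5  27.6] [array([511.3,  21.1]), array([273.1, 266.1]), np.float64(88.3)] [646. 160. 200.]
S tray 547 [ 460.9 -307.    39.5] [array([ 501.9, -322.9]), array([308.7, 163.2]), np.float64(4.4)] [ 650. -230.   53.]
S offhigh 167 [491.5   2.4  56.4] [array([493.4,   1. ]), array([41.5, 60.6]), np.float64(67.1)] [520.  32.  64.]
S clamp 289 [627.1 -12.1 172.6] [array([623. ,  -8.1]), array([61.9, 41.7]), np.float64(2.0)] [654.  13. 243.]
```

View pics/crop1.png

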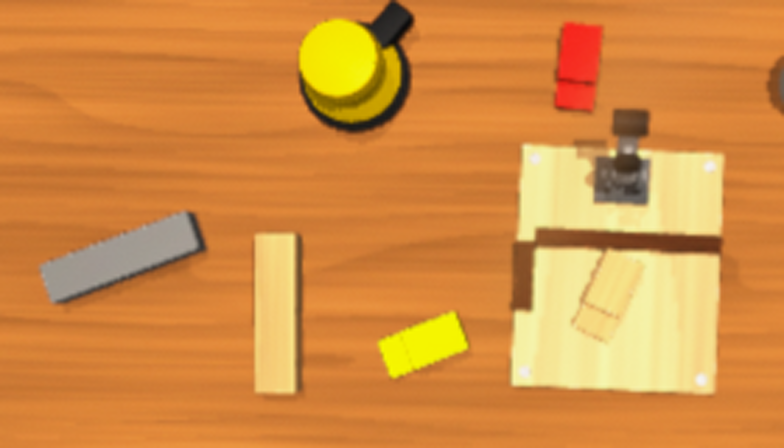

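The crop confirms it. The light notched offcut is in the jig with its notch end towards the robot, at crop (608,295). The light plain board is at crop (277,313), and the clamp is raised, with its handle at crop (630,122). Next come a finer fit of the jig and the first move's numbers.

```bash
cat >> h.py <<'E'
def go(x,y,z,yaw,roll=180,pitch=0):
    s=status.sense(); p=np.array(s["eef_pos"]); M=R.from_euler("xyz",s["ee_rot"],degrees=True)
    T=R.from_euler("xyz",[roll,pitch,yaw],degrees=True)
    print("at",p.round(1),s["ee_rot"].round(1),"t",round(s["time_s"],2),"-> shift",M.inv().apply(np.array([x,y,z])-p).round(1),"turn",(M.inv()*T).as_rotvec(degrees=True).round(1))
E
python3 - <<'E'
from h import *
W=np.load("top0.npz")["W"][178:280,285:380].reshape(-1,3)
# fence
F=W[(W[:,2]>28)&(W[:,2]<36)&(W[:,0]>515)&(W[:,0]<560)]
ys=np.arange(-100,61,8); lo=[];hi=[]
for y in ys:
    k=F[abs(F[:,1]-y)<4][:,0]; lo.append(k.min()); hi.append(k.max())
print("face",np.polyfit(ys,lo,1),"back",np.polyfit(ys,hi,1))
E_=W[(W[:,2]>27)&(W[:,2]<36)&(W[:,1]>60)&(W[:,0]<520)&(W[:,0]>450)]
print("stop",E_.min(0).round(1),E_.max(0).round(1),E_.mean(0).round(1)); r=cv2.minAreaRect(E_[:,:2].astype(np.float32));print(r)
B=W[(W[:,2]>8)&(W[:,2]<40)]; h=cv2.convexHull(B[:,:2].astype(np.float32))
for s in ((1,1),(1,-1),(-1,1),(-1,-1)): print(s,B[np.argmax(B[:,:2]@np.array(s))].round(1))
go(488,1,130,-23.6)
E
```

```text
face [2.14768279e-02 5.30288511e+02] back [2.79573843e-02 5.47815073e+02]
stop [464.5  85.3  27.3] [518.4 104.   35.9] [490.9  95.   31.1]
((491.5252380371094, 94.51643371582031), (53.7837028503418, 18.211715698242188), 0.9664263129234314)
(1, 1) [647.9  92.2   8.7]
(1, -1) [ 654.9 -131.6    8.8]
(-1, 1) [368.4 102.    8.9]
(-1, -1) [ 359.7 -115.2   12.5]
at [ 160.8 -525.8  252.6] [-179.9   -0.    17. ] t 0.1 -> shift [ 466.9 -407.9  123.1] turn [-0.1  0.  40.6]
```

```bash
python3 -m pendant '[[233,-204,60,0,0,20,-1],[233,-204,60,0,0,20,-1],[233,-204,60,0,0,20,-1],[233,-204,60,0,0,20,-1],[233,-204,60,0,0,20,-1],[233,-204,60,0,0,20,-1],[233,-204,60,0,0,20,-1],[233,-204,60,0,0,20,-1],[233,-204,60,0,0,20,-0.4],[233,-204,60,0,0,20,-0.4]]' 40; python3 -c "from h import *; go(488,1,130,-23.6)"
```

```text
time_s: 0.93
eef_pos: [324.4, -261.7, 193.0]
ee_rot: [-180.0, 0.0, -2.8]
wrist_force: [0.1, 0.5, 0.3]
gripper_width: 0.747
grasp_force: 0.0
at [ 324.4 -261.7  193. ] [-180.     0.    -2.8] t 0.93 -> shift [ 150.5 -270.4   63. ] turn [-0.   0.  20.8]
```

```bash
python3 -m pendant '[[151,-270,63,0,0,20.8,-0.4],[151,-270,63,0,0,20.8,-0.4],[151,-270,63,0,0,20.8,-0.4],[151,-270,63,0,0,20.8,-0.4],[151,-270,63,0,0,20.8,-0.4],[151,-270,63,0,0,20.8,-0.4],[151,-270,63,0,0,20.8,-0.4],[151,-270,63,0,0,20.8,-0.4],[151,-270,63,0,0,20.8,-0.4],[151,-270,63,0,0,20.8,-0.4]]'; python3 -c "
from h import *
c=camera('wrist'); cv2.imwrite('pics/w1.png',c['color']); W=cloud(c); S=W.reshape(-1,3)
for n,z0,z1 in (('high',49,63),('low',32,43)):
    m=(abs(S[:,0]-485)<60)&(abs(S[:,1])<60)&(S[:,2]>z0)&(S[:,2]<z1); P=S[m]; print(n,len(P), len(P) and cv2.minAreaRect(P[:,:2].astype(np.float32)))
go(488,1,52,-23.6)"
```

```text
time_s: 1.77
eef_pos: [423.6, -154.2, 136.6]
ee_rot: [-178.3, 0.1, -21.0]
wrist_force: [-0.7, 0.5, 0.1]
gripper_width: 0.7
grasp_force: 0.0
high 6242 ((493.4912414550781, -0.56591796875), (44.27267837524414, 62.694461822509766), 66.30913543701172)
low 3586 ((488.220458984375, -7.492168426513672), (113.47618103027344, 104.90367889404297), 0.012413916178047657)
at [ 423.8 -154.1  136.2] [-1.783e+02  1.000e-01 -2.090e+01] t 1.82 -> shift [   4.6 -165.2   89.3] turn [-1.7  0.1  2.7]
```

View pics/w1.png

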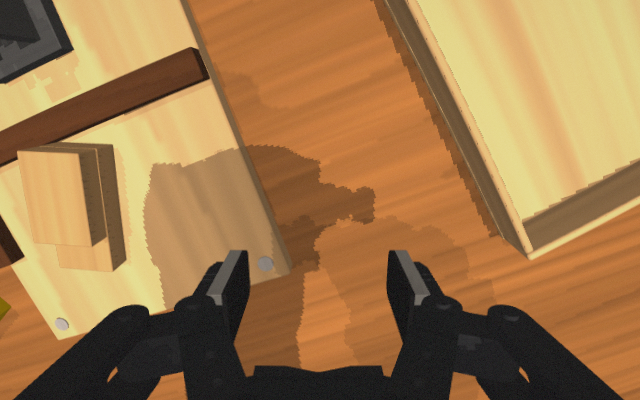

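The wrist view shows the offcut at about (65,195), its high block agreeing with the top view within 1 mm. The jig is at left and the tray at right. The arm isn't there yet, so I'll carry on.

```bash
python3 -m pendant '[[5,-167,3,-1.7,0,2.7,-0.4],[5,-167,3,-1.7,0,2.7,-0.4],[5,-167,3,-1.7,0,2.7,-0.4],[5,-167,3,-1.7,0,2.7,-0.4],[5,-167,3,-1.7,0,2.7,-0.4],[5,-167,3,-1.7,0,2.7,-0.4],[5,-167,3,-1.7,0,2.7,-0.4],[5,-167,3,-1.7,0,2.7,-0.4]]'; python3 -c "
from h import *
go(488.5,1.2,51,-23.6)"
```

```text
time_s: 2.48
eef_pos: [429.5, -152.5, 138.7]
ee_rot: [-178.2, 0.1, -20.5]
wrist_force: [-0.9, 0.6, 0.1]
gripper_width: 0.699
grasp_force: 0.0
at [ 429.5 -152.5  138.7] [-1.782e+02  1.000e-01 -2.050e+01] t 2.48 -> shift [   1.5 -161.8   92.9] turn [-1.8  0.2  3.1]
```

```bash
python3 -c "
from h import *
s=status.sense(); print(s['q'].round(1),s['qvel'].round(1),s['effort'].round(1))"
```

```text
[-20.6  -8.6 -15.8  82.9   1.8 179.9] [-0.   0.3  0.3  0.1 -0.   0. ] [  0.  -37.6  47.    0.    0.1   0. ]
```

The last joint is at its +180 limit. I need the half-turned grasp instead, yaw 156.4, which gives q6 ≈ 24.

```bash
python3 -m pendant '[[2,-162,0,0,0,-7,-0.4],[2,-162,0,0,0,-14,-0.4],[2,-162,0,0,0,-21,-0.4],[2,-162,0,0,0,-28,-0.4],[2,-162,0,0,0,-35,-0.4],[2,-162,0,0,0,-42,-0.4],[2,-162,0,0,0,-49,-0.4],[2,-162,0,0,0,-56,-0.4],[2,-162,0,0,0,-63,-0.4],[2,-162,0,0,0,-70,-0.4]]'; python3 -c "
from h import *
go(488.5,1.2,130,100)"
```

```text
time_s: 3.32
eef_pos: [488.2, -1.4, 143.8]
ee_rot: [-179.3, -1.7, 49.8]
wrist_force: [0.4, 0.2, -0.3]
gripper_width: 0.701
grasp_force: 0.0
at [488.2  -1.4 143.8] [-179.3   -1.7   49.8] t 3.32 -> shift [ 1.8 -1.3 13.8] turn [  0.   -1.9 -50.2]
```

```bash
python3 -m pendant '[[2,-1,14,0,-2,-54,-0.4],[2,-1,14,0,-2,-54,-0.4],[2,-1,14,0,-2,-54,-0.4],[2,-1,14,0,-2,-54,-0.4],[2,-1,14,0,-2,-54,-0.4],[2,-1,14,0,-2,-54,-0.4],[2,-1,14,0,-2,-54,-0.4],[2,-1,14,0,-2,-54,-0.4],[2,-1,14,0,-2,-54,-0.4]]'; python3 -c "
from h import *
go(488.5,1.2,130,156.4)"
```

```text
time_s: 4.07
eef_pos: [488.8, 1.1, 129.9]
ee_rot: [180.0, 0.2, 103.7]
wrist_force: [-0.8, 0.0, 0.1]
gripper_width: 0.698
grasp_force: 0.0
at [488.8   1.1 129.9] [180.    0.2 103.7] t 4.07 -> shift [ 0.1 -0.3 -0.1] turn [ -0.    0.2 -52.7]
```

```bash
python3 -m pendant '[[0,0,0,0,0.2,-52.7,-0.4],[0,0,0,0,0.2,-52.7,-0.4],[0,0,0,0,0.2,-52.7,-0.4],[0,0,0,0,0.2,-52.7,-0.4],[0,0,0,0,0.2,-52.7,-0.4],[0,0,0,0,0.2,-52.7,-0.4],[0,0,0,0,0.2,-52.7,-0.4],[0,0,0,0,0.2,-52.7,-0.4],[0,0,0,0,0.2,-52.7,-0.4]]'; python3 -c "
from h import *
go(488.5,1.2,51,156.4)"
```

```text
time_s: 4.82
eef_pos: [488.8, 1.0, 129.9]
ee_rot: [-180.0, -0.1, 156.1]
wrist_force: [-0.1, -0.3, -1.6]
gripper_width: 0.698
grasp_force: 0.0
at [488.8   1.  129.9] [-1.800e+02 -1.000e-01  1.561e+02] t 4.82 -> shift [ 0.3  0.  78.9] turn [-0.  -0.1 -0.3]
```

```bash
python3 -m pendant '[[0,0,25,0,0,-0.3,-0.4],[0,0,50,0,0,-0.3,-0.4],[0,0,70,0,0,-0.3,-0.4],[0,0,79,0,0,-0.3,-0.4],[0,0,79,0,0,-0.3,-0.4]]' && python3 -m pendant '[[0,0,0,0,0,0,0.5],[0,0,0,0,0,0,0.5],[0,0,0,0,0,0,0.5],[0,0,0,0,0,0,0.5],[0,0,0,0,0,0,0.5],[0,0,-15,0,0,0,0.5],[0,0,-40,0,0,0,0.5],[0,0,-70,0,0,0,0.5],[0,0,-70,0,0,0,0.5]]' 40; python3 -c "
from h import *
go(455.8,-337,121,190.5)"
```

```text
time_s: 5.23
eef_pos: [487.5, 1.1, 48.9]
ee_rot: [-179.9, -0.2, 156.3]
wrist_force: [0.5, 0.2, -0.5]
gripper_width: 0.702
grasp_force: 0.0
time_s: 5.98
eef_pos: [491.0, 1.1, 126.6]
ee_rot: [179.8, 0.3, 156.5]
wrist_force: [1.8, -0.4, 0.4]
gripper_width: 0.485
grasp_force: 42.3
at [491.    1.1 126.6] [179.8   0.3 156.5] t 5.98 -> shift [-102.7 -324.     5.4] turn [  0.1   0.4 -34. ]
```

```bash
python3 -m pendant '[[-103,-324,5,0,0,-34,0.5],[-103,-324,5,0,0,-34,0.5],[-103,-324,5,0,0,-34,0.5],[-103,-324,5,0,0,-34,0.5],[-103,-324,5,0,0,-34,0.5],[-103,-324,5,0,0,-34,0.5],[-103,-324,5,0,0,-34,0.5],[-103,-324,5,0,0,-34,0.5],[-103,-324,5,0,0,-34,0.5],[-103,-324,5,0,0,-34,0.5]]' && python3 -m pendant '[[0,0,0,0,0,0,0.5],[0,0,0,0,0,0,0.5]]'; python3 -c "
from h import *
go(455.8,-337,39,190.5)"
```

```text
time_s: 6.82
eef_pos: [452.9, -342.2, 115.3]
ee_rot: [-179.9, -0.1, -169.8]
wrist_force: [0.4, -0.2, -0.4]
gripper_width: 0.483
grasp_force: 42.2
time_s: 6.98
eef_pos: [453.8, -336.9, 115.6]
ee_rot: [179.9, -0.1, -169.6]
wrist_force: [-0.4, 0.7, -0.4]
gripper_width: 0.481
grasp_force: 42.2
at [ 453.8 -336.9  115.6] [ 1.799e+02 -1.000e-01 -1.696e+02] t 6.98 -> shift [-2.1 -0.5 76.6] turn [ 0.1 -0.1 -0.1]
```

```bash
python3 -m pendant '[[0,0,35,0,0,0,0.5],[0,0,60,0,0,0,0.5],[0,0,71,0,0,0,0.5],[0,0,76,0,0,0,0.5],[0,0,76,0,0,0,0.5],[0,0,76,0,0,0,-0.5],[0,0,76,0,0,0,-0.5],[0,0,76,0,0,0,-0.5],[0,0,76,0,0,0,-0.5]]' && python3 -m pendant '[[0,0,-30,0,0,0,-0.5],[0,0,-70,0,0,0,-0.5],[0,0,-100,0,0,0,-0.5],[0,0,-100,0,0,0,-0.5]]'; python3 -c "
from h import *
W=cloud(camera('wrist')).reshape(-1,3); P=W[(abs(W[:,0]-455)<75)&(abs(W[:,1]+337)<60)&(W[:,2]>15)&(W[:,2]<60)]; print(len(P),cv2.minAreaRect(P[:,:2].astype(np.float32)),np.median(P[:,2]),np.histogram(P[:,2],6))
go(457.4,358.6,140,181.9)"
```

```text
time_s: 7.73
eef_pos: [454.2, -337.1, 40.3]
ee_rot: [-180.0, -0.0, -169.5]
wrist_force: [0.5, -0.1, 0.0]
gripper_width: 0.75
grasp_force: 0.0
time_s: 8.07
eef_pos: [455.9, -338.6, 147.0]
ee_rot: [-179.6, 0.3, -169.5]
wrist_force: [1.3, -0.0, 0.9]
gripper_width: 0.752
grasp_force: 0.0
8500 ((444.30743408203125, -339.0104064941406), (90.27195739746094, 42.13198471069336), 10.1961088180542) 43.27007211669337 (array([  58,  886, 1799,   93,  103, 5561]), array([15.0192817 , 20.19867348, 25.37806526, 30.55745704, 35.73684882,
       40.9162406 , 46.09563238]))
at [ 455.4 -338.2  143.9] [-179.8    0.2 -169.5] t 8.12 -> shift [-128.6  684.8    1.4] turn [-0.2  0.2  8.6]
```

```bash
python3 -m pendant '[[-128,685,0,0,0,8.6,-1],[-128,685,0,0,0,8.6,-1],[-128,685,0,0,0,8.6,-1],[-128,685,0,0,0,8.6,-1],[-128,685,0,0,0,8.6,-1],[-128,685,0,0,0,8.6,-1],[-128,685,0,0,0,8.6,-1],[-128,685,0,0,0,8.6,-1],[-128,685,0,0,0,8.6,-1],[-128,685,0,0,0,8.6,-1]]'; python3 -c "
from h import *
go(457.4,358.6,140,181.9)"
```

```text
time_s: 8.95
eef_pos: [453.9, 80.7, 139.2]
ee_rot: [180.0, -0.1, -178.1]
wrist_force: [1.6, -0.4, 0.5]
gripper_width: 1.004
grasp_force: 0.0
at [453.9  80.7 139.2] [ 1.800e+02 -1.000e-01 -1.781e+02] t 8.95 -> shift [-12.5 277.7  -0.8] turn [ 0.  -0.1 -0. ]
```

```bash
python3 -m pendant '[[-13,278,0,0,0,0,-1],[-13,278,0,0,0,0,-1],[-13,278,0,0,0,0,-1],[-13,278,0,0,0,0,-1],[-13,278,0,0,0,0,-1],[-13,278,0,0,0,0,-1],[-13,278,0,0,0,0,-1],[-13,278,0,0,0,0,-1],[-13,278,0,0,0,0,-1],[-13,278,0,0,0,0,-1]]'; python3 -c "
from h import *
W=cloud(camera('wrist')).reshape(-1,3); P=W[(abs(W[:,0]-457)<120)&(abs(W[:,1]-358)<60)&(W[:,2]>31)&(W[:,2]<45)]; print(len(P),cv2.minAreaRect(P[:,:2].astype(np.float32)),np.median(P[:,2]))
go(457.4,358.6,35,181.9)"
```

```text
time_s: 9.78
eef_pos: [458.3, 356.5, 139.0]
ee_rot: [-179.9, -0.1, -178.1]
wrist_force: [0.4, -0.0, 0.5]
gripper_width: 1.0
grasp_force: 0.0
16470 ((456.1114501953125, 358.8655090332031), (169.36827087402344, 44.34444808959961), 1.834415316581726) 37.71667399939882
at [458.5 356.1 139.4] [-1.800e+02 -1.000e-01 -1.782e+02] t 9.83 -> shift [  0.8   2.6 104.4] turn [-0.  -0.1 -0.1]
```

```bash
python3 -c "
from h import *
go(491,360,40,181.83)"
```

```text
at [458.5 356.1 139.4] [-1.800e+02 -1.000e-01 -1.782e+02] t 9.83 -> shift [-32.8   2.9  99.4] turn [-0.  -0.1  0. ]
```

```bash
python3 -m pendant '[[-33,3,20,0,0,0,-0.6],[-33,3,50,0,0,0,-0.6],[-33,3,80,0,0,0,-0.6],[-33,3,98,0,0,0,-0.6],[-33,3,98,0,0,0,-0.6],[-33,3,98,0,0,0,-0.6]]'; python3 -c "
from h import *
go(491,360,40,181.83)"
```

```text
time_s: 10.33
eef_pos: [491.3, 359.6, 41.7]
ee_rot: [-180.0, -0.1, -178.2]
wrist_force: [0.4, 0.4, 0.5]
gripper_width: 0.798
grasp_force: 0.0
at [491.3 359.6  41.7] [-1.800e+02 -1.000e-01 -1.782e+02] t 10.33 -> shift [0.3 0.4 1.7] turn [-0.  -0.1 -0. ]
```

```bash
python3 -m pendant '[[0,0,2,0,0,0,-0.6],[0,0,2,0,0,0,0.5],[0,0,2,0,0,0,0.5],[0,0,2,0,0,0,0.5],[0,0,2,0,0,0,0.5],[0,0,2,0,0,0,0.5],[0,0,-20,0,0,0,0.5],[0,0,-50,0,0,0,0.5],[0,0,-75,0,0,0,0.5],[0,0,-75,0,0,0,0.5]]' 60; python3 -c "
from h import *
go(492,-44,118,88.5)"
```

```text
time_s: 11.17
eef_pos: [493.3, 362.5, 123.3]
ee_rot: [179.7, 0.3, -178.1]
wrist_force: [0.5, 0.7, -0.4]
gripper_width: 0.498
grasp_force: 62.0
at [493.3 362.5 123.3] [ 179.7    0.3 -178.1] t 11.17 -> shift [  14.7 -406.2    3.3] turn [ 0.5  0.  93.4]
```

```bash
python3 -m pendant '[[15,-406,3,0.5,0,93,0.5],[15,-406,3,0.5,0,93,0.5],[15,-406,3,0.5,0,93,0.5],[15,-406,3,0.5,0,93,0.5],[15,-406,3,0.5,0,93,0.5],[15,-406,3,0.5,0,93,0.5],[15,-406,3,0.5,0,93,0.5],[15,-406,3,0.5,0,93,0.5],[15,-406,3,0.5,0,93,0.5],[15,-406,3,0.5,0,93,0.5]]'; python3 -c "
from h import *
go(492,-44,118,88.5)"
```

```text
time_s: 12.0
eef_pos: [489.3, -47.9, 114.0]
ee_rot: [-179.7, 0.2, 109.8]
wrist_force: [1.0, -0.5, -1.3]
gripper_width: 0.5
grasp_force: 62.0
at [489.3 -47.9 114. ] [-179.7    0.2  109.8] t 12.0 -> shift [ 2.8  3.9 -4. ] turn [-0.3  0.3 21.3]
```

```bash
python3 -m pendant '[[3,4,-4,0,0,21,0.5],[3,4,-4,0,0,21,0.5],[3,4,-4,0,0,21,0.5],[3,4,-4,0,0,21,0.5],[3,4,-4,0,0,21,0.5],[3,4,-4,0,0,21,0.5]]'; python3 -c "
from h import *
c=camera('top');cv2.imwrite('pics/t2.png',cv2.resize(c['color'][150:290,250:470],None,fx=3.6,fy=3.6)); W=cloud(c).reshape(-1,3)
P=W[(abs(W[:,0]-495)<60)&(abs(W[:,1])<110)&(W[:,2]>95)&(W[:,2]<125)]; Q=P[P[:,1]>0];print(len(Q),cv2.minAreaRect(Q[:,:2].astype(np.float32)),np.median(Q[:,2]))
go(500,-42,59,88.5)"
```

```text
time_s: 12.5
eef_pos: [492.5, -40.8, 117.8]
ee_rot: [-179.7, 0.3, 89.5]
wrist_force: [-0.8, -0.7, -1.4]
gripper_width: 0.499
grasp_force: 62.1
355 ((491.81982421875, 45.05636978149414), (42.59092712402344, 65.45894622802734), 0.6302043795585632) 112.94830733939943
at [492.5 -40.8 117.8] [-179.7    0.3   89.5] t 12.55 -> shift [-0.8  7.8 58.8] turn [-0.3  0.3  1. ]
```

View pics/t2.png

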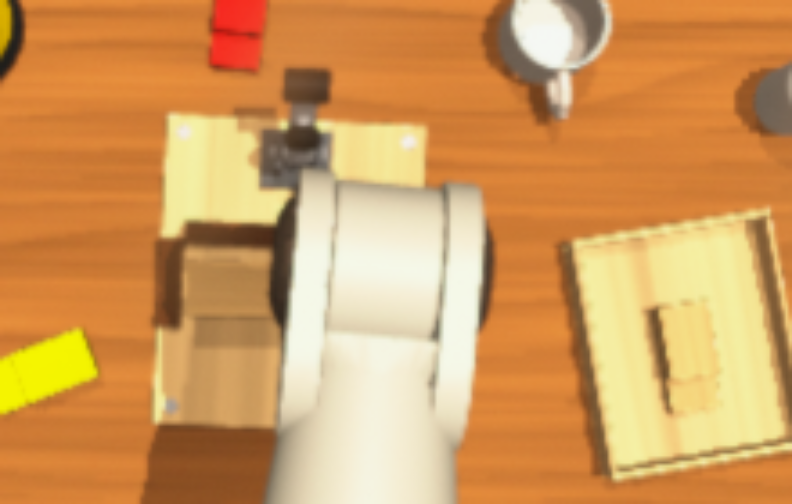

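The picture shows the offcut lying in the tray at crop (690,355). The board is held over the bed at crop (230,280), lined up with the fence, and the clamp handle is at crop (307,85). Before lowering I'll check how close the wrist comes to the raised clamp.

```bash
python3 -c "
from h import *
S=np.concatenate([cloud(camera(n)).reshape(-1,3) for n in ('top','scene')])
S=S[(S[:,1]>-130)&(S[:,1]<60)&(S[:,0]>420)&(S[:,0]<700)]
for z in range(60,520,20):
    P=S[(S[:,2]>=z)&(S[:,2]<z+20)]
    print(z,len(P),np.histogram(P[:,0],bins=range(440,701,20))[0])
"
```

```text
60 41 [ 0  0  2  9  0  0  0  5 19  6  0  0  0]
80 236 [  0  10   8 100   1   0   0  38  71   8   0   0   0]
100 737 [  0 132 278 279   8   0   0   5  32   3   0   0   0]
120 37 [ 0 13  2  3  6  0  0  0  6  7  0  0  0]
140 57 [ 2  8  0  3 17 10  0  0  3 14  0  0  0]
160 78 [ 0  2  0 14 18 16  0  3  5 17  0  0  0]
180 195 [ 0  0  0 15  4 35  7 11 85 32  0  0  0]
200 80 [ 0  0  0  9 38 15  2  0  2 11  2  0  0]
220 280 [  0   1   4  14  45   0   0   0   0  99 117   0   0]
240 115 [ 0  0  9 23 59  0  0  0  0 11 13  0  0]
260 105 [ 0  1 15 30 59  0  0  0  0  0  0  0  0]
280 60 [ 0  0  4 16 40  0  0  0  0  0  0  0  0]
300 125 [ 0  0 14 27 84  0  0  0  0  0  0  0  0]
320 55 [ 0  5 16 15 16  3  0  0  0  0  0  0  0]
340 58 [ 0  3  7  3 17 28  0  0  0  0  0  0  0]
360 126 [ 3  9  4  3 18 89  0  0  0  0  0  0  0]
380 237 [  9  28  21  13  38 128   0   0   0   0   0   0   0]
400 256 [ 13  20   6   6  67 144   0   0   0   0   0   0   0]
420 253 [12 27 24 28 90 72  0  0  0  0  0  0  0]
440 220 [  2   2   6  26 121  63   0   0   0   0   0   0   0]
460 182 [  0   0   3  11 149  19   0   0   0   0   0   0   0]
480 82 [ 5  0  0  6 57  1  0  0  0  0  0  0  0]
500 197 [ 6  4 16 21 41 91  0  0  0  0  0  0  0]
```

```bash
python3 -c "
from h import *
S=np.concatenate([cloud(camera(n)).reshape(-1,3) for n in ('top','scene')])
S=S[(S[:,1]>-130)&(S[:,1]<60)]
a=S[(S[:,0]>535)&(S[:,0]<575)&(S[:,2]>125)&(S[:,2]<230)]; print('wrist',np.percentile(a,[1,50,99],axis=0).round())
b=S[(S[:,0]>573)&(S[:,0]<620)&(S[:,2]>60)&(S[:,2]<240)]; print(len(b))
for z in range(60,220,20):
  k=b[(b[:,2]>=z)&(b[:,2]<z+20)]; print(z,np.percentile(k,[1,99],axis=0).round().tolist()) if len(k) else 0
print(status.sense()['wrist_force'])
k=a[a[:,0]>558]; print(k.round()[:20])"
```

```text
wrist [[537. -54. 146.]
 [551. -44. 195.]
 [562. -30. 207.]]
284
60 [[594.0, -26.0, 60.0], [620.0, 7.0, 79.0]]
80 [[590.0, -30.0, 81.0], [620.0, 13.0, 100.0]]
100 [[593.0, -26.0, 100.0], [620.0, 8.0, 119.0]]
120 [[610.0, -18.0, 124.0], [619.0, -16.0, 139.0]]
140 [[616.0, -18.0, 144.0], [617.0, 1.0, 154.0]]
160 [[598.0, -17.0, 165.0], [620.0, 1.0, 179.0]]
180 [[597.0, -20.0, 181.0], [619.0, 4.0, 199.0]]
200 [[604.0, -11.0, 201.0], [609.0, -5.0, 206.0]]
[ 0.38213707 -0.39320569 -1.73227254]
[[562. -32. 205.]
 [559. -38. 202.]
 [561. -32. 198.]
 [558. -38. 195.]
 [562. -36. 198.]
 [561. -32. 192.]
 [561. -43. 198.]
 [559. -39. 192.]
 [561. -36. 191.]
 [558. -49. 196.]
 [561. -47. 197.]
 [560. -44. 193.]
 [561. -52. 197.]
 [560. -47. 189.]
 [558. -54. 189.]
 [558. -50. 186.]]
```

```bash
python3 -m pendant '[[-1,8,20,-0.3,0.3,1,0.5],[-1,8,40,-0.3,0.3,1,0.5],[-1,8,52,-0.3,0.3,1,0.5],[-1,8,56,-0.3,0.3,1,0.5],[-1,8,58,-0.3,0.3,1,0.5],[-1,8,58,-0.3,0.3,1,0.5]]';  python3 -m pendant '[[0,0,1,0,0,0,0.5],[0,0,1.5,0,0,0,0.5],[0,0,1.5,0,0,0,0.5]]'
```

```text
time_s: 13.25
eef_pos: [500.1, -42.3, 60.3]
ee_rot: [180.0, -0.0, 88.3]
wrist_force: [0.1, -0.7, -1.4]
gripper_width: 0.5
grasp_force: 62.1
time_s: 13.5
eef_pos: [500.5, -42.3, 59.9]
ee_rot: [179.9, -0.0, 88.3]
wrist_force: [-4.6, 1.0, 7.9]
gripper_width: 0.498
grasp_force: 63.2
```

```bash
python3 -m pendant '[[0,2,-0.5,0,0,0,0.5],[0,4,-0.5,0,0,0,0.5],[0,5,-0.5,0,0,0,0.5],[0,5,-0.5,0,0,0,0.5]]';  python3 -m pendant '[[0,1,0,0,0,0,0.5],[0,2,0,0,0,0,0.5],[0,2,0,0,0,0,0.5]]'
```

```text
time_s: 13.83
eef_pos: [505.8, -42.5, 59.9]
ee_rot: [179.9, -0.0, 88.3]
wrist_force: [-3.5, -1.5, 7.1]
gripper_width: 0.499
grasp_force: 63.1
time_s: 14.08
eef_pos: [506.3, -42.5, 59.9]
ee_rot: [-179.9, -0.0, 88.2]
wrist_force: [-12.3, 0.0, 13.3]
gripper_width: 0.499
grasp_force: 63.8
```

Fence contact. Now towards the end stop.

```bash
python3 -m pendant '[[2,0,-0.7,0,0,0,0.5],[4,0,-0.7,0,0,0,0.5],[6,0,-0.7,0,0,0,0.5],[6,0,-0.7,0,0,0,0.5]]';  python3 -m pendant '[[1,0,0,0,0,0,0.5],[2,0,0,0,0,0,0.5],[2,0,0,0,0,0,0.5]]'
```

```text
time_s: 14.42
eef_pos: [506.4, -37.7, 59.9]
ee_rot: [-179.9, 0.2, 88.2]
wrist_force: [-9.4, -7.0, 8.5]
gripper_width: 0.502
grasp_force: 63.2
time_s: 14.67
eef_pos: [506.5, -35.9, 60.0]
ee_rot: [-179.9, 0.2, 88.2]
wrist_force: [-10.8, -8.1, 6.9]
gripper_width: 0.503
grasp_force: 63.2
```

```bash
python3 -m pendant '[[1,0,0,0,0,0,0.5],[2,0,0,0,0,0,0.5],[2,0,0,0,0,0,0.5]]'; python3 -m pendant '[[1,0,0,0,0,0,0.5],[2,0,0,0,0,0,0.5],[2,0,0,0,0,0,0.5]]'
```

```text
time_s: 14.92
eef_pos: [506.5, -35.4, 60.0]
ee_rot: [-179.9, 0.4, 88.1]
wrist_force: [-10.4, -18.0, 7.5]
gripper_width: 0.495
grasp_force: 63.1
time_s: 15.17
eef_pos: [506.5, -35.2, 60.0]
ee_rot: [-179.9, 0.6, 88.1]
wrist_force: [-11.1, -30.1, 8.1]
gripper_width: 0.5
grasp_force: 63.0
```

Seated on both faces. Release and lift, then check.

```bash
python3 -m pendant '[[-2.5,0,0,0,0,0,0.5],[-2.5,0,0,0,0,0,0.5],[-2.5,0,0,0,0,0,-0.4],[-2.5,0,0,0,0,0,-0.4],[-2.5,0,0,0,0,0,-0.4],[-2.5,0,0,0,0,0,-0.4]]' && python3 -m pendant '[[0,0,-20,0,0,0,-0.4],[0,0,-50,0,0,0,-0.4],[0,-30,-85,0,0,0,-0.4],[0,-70,-120,0,0,0,-0.4],[0,-100,-140,0,0,0,-0.4],[0,-100,-140,0,0,0,-0.4]]'; python3 -c "
from h import *
c=camera('wrist');cv2.imwrite('pics/w2.png',c['color'])
W=cloud(c).reshape(-1,3); P=W[(abs(W[:,0]-507)<50)&(abs(W[:,1])<130)&(W[:,2]>49)&(W[:,2]<63)]
r=cv2.minAreaRect(P[:,:2].astype(np.float32)); print(len(P),r,np.median(P[:,2]))
Wt=cloud(camera('top')).reshape(-1,3);P=Wt[(abs(Wt[:,0]-507)<40)&(abs(Wt[:,1])<130)&(Wt[:,2]>49)&(Wt[:,2]<63)];print(len(P),cv2.minAreaRect(P[:,:2].astype(np.float32)))
go(500,0,200,88.5)"
```

```text
time_s: 15.67
eef_pos: [507.9, -32.9, 59.6]
ee_rot: [179.9, -0.0, 88.3]
wrist_force: [-0.5, 0.1, 0.2]
gripper_width: 0.701
grasp_force: 0.0
time_s: 16.17
eef_pos: [405.4, -29.8, 203.9]
ee_rot: [179.7, -0.0, 88.3]
wrist_force: [0.8, -0.6, 0.5]
gripper_width: 0.697
grasp_force: 0.0
12704 ((507.5810241699219, -0.43463897705078125), (170.28353881835938, 45.15325164794922), 88.42292785644531) 55.70271324459472
824 ((507.14306640625, -1.3198699951171875), (168.89096069335938, 43.92497253417969), 88.3624496459961)
at [407.5 -29.9 201.6] [179.7  -0.   88.3] t 16.27 -> shift [32.7 91.6  2.1] turn [ 0.3 -0.  -0.2]
```

View pics/w2.png

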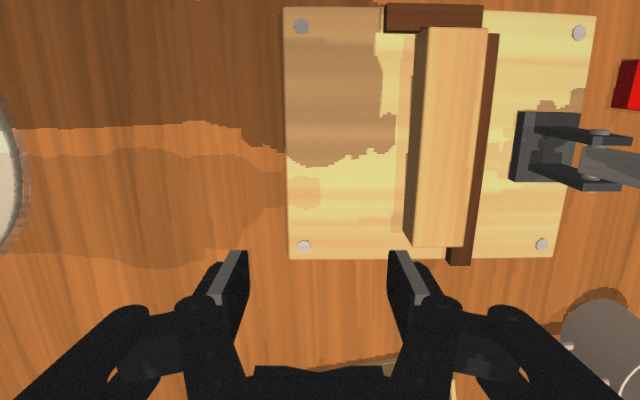

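The board sits against the end stop at (435,25) and along the fence at (485,150). Its centre measures (507.4,-0.7), which puts the hinge at about (604,-8). The clamp arm leans back at right (600,155). I'll locate the handle, and go up and behind it with the fingers shut.

```bash
python3 -c "
from h import *
for n in ('top','scene'):
  W=cloud(camera(n)).reshape(-1,3); P=W[(abs(W[:,0]-630)<50)&(abs(W[:,1]+8)<40)&(W[:,2]>212)&(W[:,2]<300)]; print(n,len(P),P.mean(0).round(1),P.min(0).round(1),P.max(0).round(1))
go(682,-10,330,88.4)
"
```

```text
top 129 [638.1  -8.9 235.1] [626.4 -25.2 224.6] [651.6   6.9 244.1]
scene 114 [644.2 -10.5 234.2] [630.3 -25.6 220.3] [655.7   9.2 243.7]
at [408.1 -29.9 199. ] [179.9  -0.   88.3] t 16.37 -> shift [  28.2  273.4 -130.6] turn [ 0.1 -0.  -0.1]
```

```bash
python3 -m pendant '[[20,0,-40,0,0,0,1],[20,0,-80,0,0,0,1],[20,0,-120,0,0,0,1],[20,40,-131,0,0,0,1],[20,80,-131,0,0,0,1],[20,120,-131,0,0,0,1],[20,160,-131,0,0,0,1],[20,200,-131,0,0,0,1],[20,240,-131,0,0,0,1],[20,274,-131,0,0,0,1]]' && python3 -m pendant '[[0,0,0,0,0,0,1],[0,0,0,0,0,0,1],[0,0,0,0,0,0,1]]'; python3 -c "
from h import *
print(status.sense()['q'].round(1)); go(682,-9,250,88.4)"
```

```text
time_s: 17.2
eef_pos: [683.3, -18.3, 326.5]
ee_rot: [-179.8, -0.0, 88.3]
wrist_force: [1.0, 0.7, 0.8]
gripper_width: -0.001
grasp_force: 0.0
time_s: 17.45
eef_pos: [680.6, -18.3, 327.9]
ee_rot: [-179.8, -0.0, 88.3]
wrist_force: [-0.7, -0.8, 1.0]
gripper_width: -0.003
grasp_force: 0.0
[ -1.5  29.3  49.1 109.9   0.   90.2]
at [680.6 -18.3 327.9] [-179.8   -0.    88.3] t 17.45 -> shift [ 9.3  1.4 77.9] turn [-0.2 -0.  -0.1]
```

```bash
python3 -m pendant '[[9,1,30,0,0,0,1],[9,1,60,0,0,0,1],[9,1,80,0,0,0,1],[9,1,80,0,0,0,1]]' && python3 -m pendant '[[0,-8,0,0,0,0,1],[0,-16,0,0,0,0,1],[0,-24,0,0,0,0,1],[0,-32,0,0,0,0,1],[0,-40,0,0,0,0,1]]'; python3 -c "
from h import *
W=cloud(camera('scene')).reshape(-1,3); P=W[(abs(W[:,0]-610)<60)&(abs(W[:,1]+8)<25)&(W[:,2]>120)&(W[:,2]<250)]; print(np.percentile(P,[2,50,98],axis=0).round())
go(640,-9,250,88.4)"
```

```text
time_s: 17.78
eef_pos: [678.7, -9.2, 247.4]
ee_rot: [-179.8, -0.0, 88.3]
wrist_force: [-0.8, 0.9, -0.9]
gripper_width: -0.001
grasp_force: 0.0
time_s: 18.2
eef_pos: [640.9, -8.2, 255.1]
ee_rot: [179.6, -0.0, 88.2]
wrist_force: [2.4, -0.8, 7.2]
gripper_width: 0.001
grasp_force: 3.5
[[592. -25. 122.]
 [622. -16. 193.]
 [650.  -1. 247.]]
at [639.8  -8.2 255.4] [179.6  -0.   88.2] t 18.25 -> shift [-0.8  0.2  5.4] turn [ 0.4 -0.  -0.2]
```

The tip rode up on the handle. I'll back off, go 25 mm lower and push again.

```bash
python3 -m pendant '[[0,15,-8,0,0,0,1],[0,40,-8,0,0,0,1],[0,44,0,0,0,0,1],[0,44,30,0,0,0,1],[0,44,30,0,0,0,1]]' && python3 -m pendant '[[0,-8,0,0,0,0,1],[0,-16,0,0,0,0,1],[0,-24,0,0,0,0,1],[0,-32,0,0,0,0,1],[0,-40,0,0,0,0,1]]'; python3 -c "
from h import *
c=camera('scene'); cv2.imwrite('pics/s3.png',cv2.resize(c['color'][130:300,230:450],None,fx=3.5,fy=3.5))
W=cloud(c).reshape(-1,3); P=W[(abs(W[:,0]-610)<60)&(abs(W[:,1]+8)<25)&(W[:,2]>120)&(W[:,2]<250)]; print(np.percentile(P,[2,50,98],axis=0).round())
go(640,-9,225,88.4)"
```

```text
time_s: 18.67
eef_pos: [683.6, -9.5, 215.8]
ee_rot: [-179.6, -0.0, 88.2]
wrist_force: [-0.6, 0.6, -2.5]
gripper_width: -0.002
grasp_force: 0.0
time_s: 19.08
eef_pos: [644.5, -8.3, 223.3]
ee_rot: [179.8, -0.0, 88.2]
wrist_force: [2.2, 0.4, 0.8]
gripper_width: 0.0
grasp_force: 1.0
[[588. -25. 124.]
 [620. -17. 200.]
 [659.  -2. 248.]]
at [643.5  -8.2 223.8] [179.8  -0.   88.3] t 19.13 -> shift [-0.9 -3.5 -1.2] turn [ 0.2 -0.  -0.1]
```

View pics/s3.png

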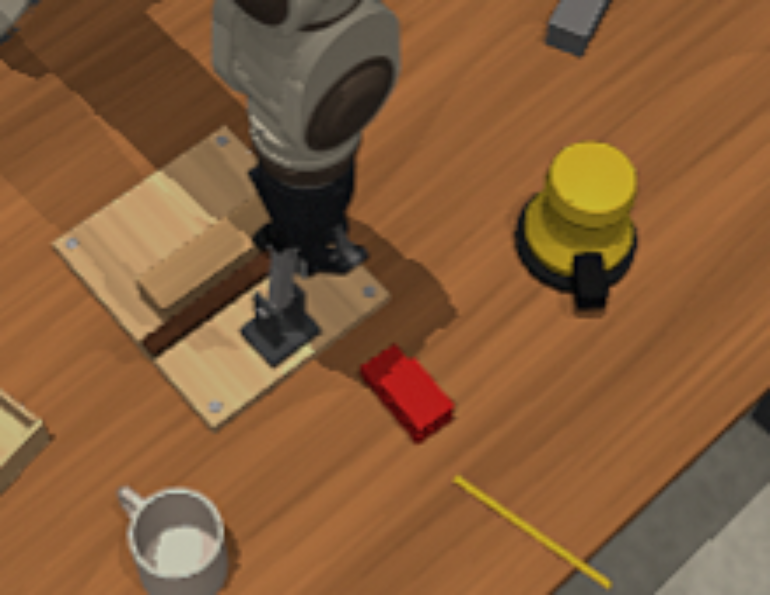

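The scene crop shows the fingers behind the clamp handle at (330,250). The board is seated, and the sander and mug are untouched. The contact point puts the arm at about 1.65 rad, so it's moving. I'll follow the arc.

```bash
python3 -m pendant '[[0,-10,-4,0,0,0,1],[0,-20,-9,0,0,0,1],[0,-30,-13,0,0,0,1],[0,-40,-17,0,0,0,1],[0,-50,-20,0,0,0,1],[0,-58,-20,0,0,0,1],[0,-66,-19,0,0,0,1],[0,-74,-16,0,0,0,1],[0,-82,-12,0,0,0,1],[0,-90,-8,0,0,0,1]]'; python3 -c "
from h import *
for n in ('scene','top'):
  W=cloud(camera(n)).reshape(-1,3); P=W[(W[:,0]>480)&(W[:,0]<660)&(abs(W[:,1]+8)<14)&(W[:,2]>105)&(W[:,2]<210)]
  for x in range(500,640,15):
    k=P[abs(P[:,0]-x)<7.5]
    if len(k): print(n,x,len(k),k[:,2].min().round(),k[:,2].max().round())
go(530,-7,215,88.4)"
```

```text
time_s: 19.97
eef_pos: [554.4, -5.5, 228.3]
ee_rot: [180.0, -0.0, 88.3]
wrist_force: [-0.8, 0.2, -0.1]
gripper_width: 0.003
grasp_force: 0.0
scene 515 1 209.0 209.0
scene 530 15 155.0 204.0
scene 545 29 153.0 207.0
scene 560 56 146.0 208.0
scene 575 56 118.0 166.0
scene 590 51 106.0 144.0
scene 605 13 105.0 120.0
at [554.   -5.5 228.1] [-180.    -0.    88.3] t 20.07 -> shift [ -2.2 -23.9  13.2] turn [-0.  -0.  -0.1]
```

```bash
python3 -m pendant '[[0,-8,3,0,0,0,1],[0,-16,8,0,0,0,1],[0,-24,14,0,0,0,1],[0,-32,20,0,0,0,1],[0,-40,28,0,0,0,1],[0,-46,38,0,0,0,1],[0,-46,38,0,0,0,1],[0,-46,38,0,0,0,1]]'; python3 -c "
from h import *
for n in ('scene',):
  W=cloud(camera(n)).reshape(-1,3); P=W[(W[:,0]>430)&(W[:,0]<660)&(abs(W[:,1]+8)<14)&(W[:,2]>65)&(W[:,2]<180)]
  for x in range(430,640,15):
    k=P[abs(P[:,0]-x)<7.5]
    if len(k): print(n,x,len(k),k[:,2].min().round(),k[:,2].max().round())
go(530,-7,215,88.4)"
```

```text
time_s: 20.73
eef_pos: [509.3, -4.1, 190.6]
ee_rot: [180.0, -0.0, 88.3]
wrist_force: [1.8, 0.4, -0.6]
gripper_width: 0.002
grasp_force: 0.0
scene 445 2 94.0 94.0
scene 460 34 74.0 102.0
scene 475 38 77.0 100.0
scene 490 27 82.0 98.0
scene 505 34 67.0 178.0
scene 520 38 69.0 178.0
scene 535 26 81.0 101.0
scene 550 28 85.0 96.0
scene 565 28 76.0 95.0
scene 580 31 82.0 100.0
scene 595 31 86.0 99.0
scene 610 33 65.0 99.0
scene 625 3 77.0 98.0
at [509.7  -4.2 191.1] [179.9  -0.   88.3] t 20.78 -> shift [ -2.2  20.4 -23.9] turn [ 0.1 -0.  -0.1]
```

The clamp sank level by itself. Retreat and check the final state.

```bash
python3 -m pendant '[[0,0,-30,0,0,0,1],[0,-30,-60,0,0,0,1],[0,-70,-90,0,0,0,1],[0,-110,-100,0,0,0,1],[0,-150,-100,0,0,0,1],[0,-150,-100,0,0,0,1],[0,-150,-100,0,0,0,1]]'; python3 -c "
from h import *
for n in ('top','scene','wrist'):
  c=camera(n); W=cloud(c).reshape(-1,3)
  if n=='scene': cv2.imwrite('pics/s4.png',cv2.resize(c['color'][120:350,150:450],None,fx=2.6,fy=2.6))
  P=W[(abs(W[:,0]-507)<40)&(abs(W[:,1])<130)&(W[:,2]>49)&(W[:,2]<62)]
  if len(P)>50: print(n,len(P),cv2.minAreaRect(P[:,:2].astype(np.float32)),np.median(P[:,2]))
  A=W[(W[:,0]>480)&(W[:,0]<585)&(abs(W[:,1]+7)<8)&(W[:,2]>75)&(W[:,2]<120)]
  if len(A)>5:
    f=np.polyfit(A[:,0],A[:,2],1); print('arm slope',f[0].round(3),'z top at mid',np.polyval(f,532).round(1),len(A))
print(status.sense()['wrist_force'].round(1),status.sense()['time_s'])"
```

```text
time_s: 21.37
eef_pos: [358.5, 0.5, 292.7]
ee_rot: [179.7, -0.0, 88.3]
wrist_force: [1.1, -0.5, -0.7]
gripper_width: -0.003
grasp_force: 0.0
top 716 ((507.2303161621094, -0.65081787109375), (170.00262451171875, 44.20684051513672), 88.18213653564453) 55.44093195369135
arm slope -0.001 z top at mid 91.5 197
scene 501 ((510.2279968261719, 0.38704681396484375), (171.7550048828125, 47.997032165527344), 87.56602478027344) 56.044201511132314
arm slope 0.02 z top at mid 91.4 147
wrist 5902 ((507.41851806640625, -0.14604949951171875), (169.2386474609375, 44.89316177368164), 88.32474517822266) 55.77068053511374
arm slope 0.002 z top at mid 91.8 1741
[ 0.9 -0.9 -0.2] 21.5167
```

View pics/s4.png

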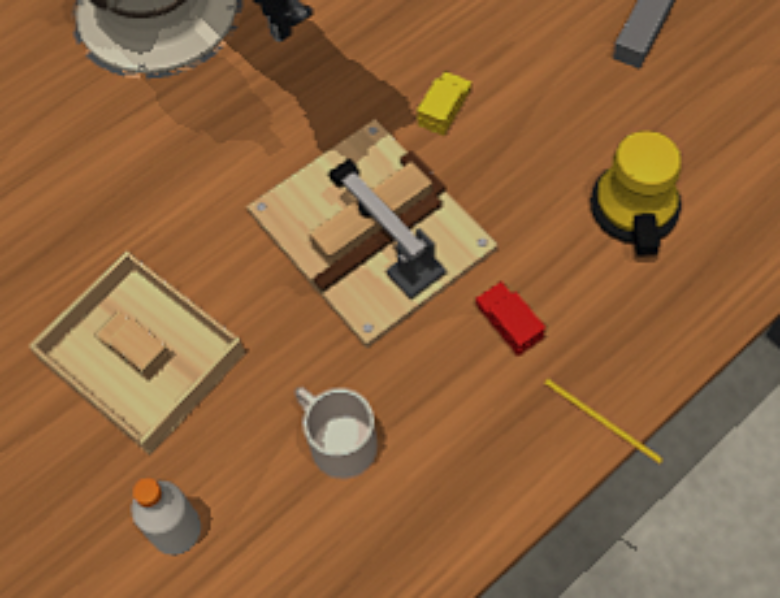

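The arm is level (slope about 0, top at 91.5 against 92 expected) with its pad on the board, at crop (375,205). The board is seated, the offcut is in the tray at (135,345), the bystanders haven't moved and the robot is clear. Handing in.

```bash
python3 -c "
from h import *
print(robot.hand_in())"
```

```text
the job is handed in; nothing more can be done
None
```

I handed the job in at about 21.5 s, and no verdict came back: the offcut is in the scrap tray, the board sits against the fence and end stop, the clamp pad rests on it, and the sander, mug and glue bottle look untouched.

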